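# Load a dowel into the cross-drilling jig

## Robot

A 7-joint arm with a two-finger parallel gripper is mounted at the origin on the work surface; the furniture and walls round the work are solid. World frame = base frame: x ahead of the robot, y to its left, z up, the work surface at z = 0. Lengths are in m, angles in rad, forces in N, time in s.
With the tool pointing down it reaches from about 0.425 to 0.825 m from the base axis. Payload 3.6 kg.
Tool frame: the origin (TCP) lies where the fingers leave the gripper's body, on its centre line; the fingertips stand 73 mm ahead of it and the grasp point (between the pads) lies 54 mm ahead of it; x points along the fingers, y is the direction in which the jaws open and shut, and the axes are right-handed (so a half turn about x gives the same grasp; the last joint's range is limited). The gripper opens to 85 mm and grips with 20 to 120 N. Pads are 22 mm wide; open, the fingers measure 114 mm over their backs; the gripper's body (76 mm by 85 mm) begins 54 mm behind the grasp point. The pads swing forward as they close: fully open they stand 13 mm farther back than shut.
Start: joints at [-1.192, 0.615, -0.013, 1.423, 0.008, 1.103, -0.04], TCP at [0.257, 0.597, 0.304] pointing down, gripper open.
Joint ranges: [-3.12, 3.12], [-0.3, 2.06], [-1.34, 1.32], [0.26, 2.42], [-1.36, 4.5], [0.01, 1.98], [-2.84, 2.84]. Speed limits (rad/s): [2.79, 2.79, 3.14, 3.14, 3.14, 3.14, 3.14].

## Interface

Orientations are given as a unit quaternion [x, y, z, w].
In Python, from station import arm, snapshot, camera_info, ticket gives the robot as it stands. Calls block until the motion is done:
- arm.movep(position, orientation): joint-space move of the TCP to a pose.
- arm.line_to(position, velocity=0.15, ori=None): straight line of the TCP; ori=None keeps the orientation; velocity is the mean speed in m/s.
- arm.move_j(angles): joint-space move.
- arm.move_gripper(opening, effort=None): opening from 0.0 (shut) to 1.0 (fully open); effort is the grip in N (None keeps the last); returns when the fingers have stopped.
- arm.pause(seconds).
- arm.ik(position, orientation): joint angles nearest the present ones, or None.
- snapshot(name): name is "scene" or "top"; returns the picture (400x640x3 uint8, blue, green, red); there is no depth.
- camera_info(name): a dict with "fx", "fy", "cx", "cy" (pixels), "dist_coeffs" ([k1, k2, p1, p2, k3] as OpenCV has them; the pictures are not rectified), "R" (3x3) and "t" (3): a world point X has camera coordinates R X + t. Camera axes: x right, y down, z forward; pixel columns grow to the right and rows downward; lengths in m; the calibration is good to about 2 mm. A picture is of the moment at which its call begins. camera_info takes no time and is no camera call.
A pose or a line that the arm cannot do raises arm.MotionError and nothing moves.
- ticket.finish_job(): hands the job in, once; it reports no verdict.
Readings, each from a call of its own:
- arm.read_time(): time.
- arm.read_joint_positions(): joint angles.
- arm.read_dq(): joint speeds.
- arm.read_effort(): joint torques, N m.
- arm.read_tool_pos(): TCP position.
- arm.read_eef_rot(): TCP orientation.
- arm.read_ft_force(): force on the tool from outside, world axes, zero at the start.
- arm.read_wrist_torque(): the same for the moment, N m.
- arm.read_opening(): opening from 0.0 (shut) to 1.0 (fully open).
Only numpy, scipy, OpenCV 4.12 (cv2) and the standard library are available. Lean on these libraries where they do the work, as an engineer would, in place of code of your own. Each camera call takes 0.05 s, during which the arm holds its last target.

## Task

Load the wooden dowel into the drilling jig with the fingertips only, without gripping or lifting anything: push along the top of the dowel so that it rolls across the board, drops into the V-groove and stays there instead of running on past it. Then push it along the groove until its far end butts against the wooden end stop, and last push the black knob to swing the bush plate over the dowel, fully home against its stop pin. Leave the bench dog and the pencil where they are.

Things in the scene. Friction and masses are not known exactly. Their poses are not given: they have to be found in the camera images.
- jig: Fixed drilling jig: plywood board 250 (its x) x 240 (its y) x 24 mm, yaw varies about 15 degrees. Origin under the board's centre on the bench, z up, x roughly away from the robot. A 90-degree V-groove, 30 mm wide, 15 deep, runs along its x at jig y = -45 mm. Left of it (+y) is a flat bed where the dowel starts; right of it 60 mm of flat board, so a dowel pushed too far runs out.
- dowel_center (a point): Centre of the loose smooth beech dowel, 40 mm diameter, 150 long, about 0.135 kg, dark pencil ring. x axis = its axis, to its far end; y, z turn as it rolls. On the bed its centre is 44 and its top 64 mm above the bench; it starts 70-110 mm left (jig +y) of the groove line. Left slowly it stops within a few mm. Fingertips rubbing along its top travel twice as far as its centre.
- home (a point): Point on the jig where the dowel's centre lies once loaded: seated in the groove (centre 37, top 57 mm above the bench), far end against the end stop. Jig x = +25, y = -45 mm; axes as the jig's. The dowel starts 15 to 40 mm nearer the robot than this along jig x, roughly parallel to the groove. It slides along the waxed groove with 0.4 to 1.1 N.
- end_stop (a point): Middle of the near face of the fixed dark wooden end stop that stands across the groove's far end: block 64 mm wide, 22 thick, its top 64 mm above the bench. This point is 100 mm from the board's centre along jig x, on the groove's line, 44 mm above the bench. Axes as the jig's.
- bush_plate (a joint): Swing of the aluminium bush plate, rad: 0 = closed, across the groove (jig +y), edge against the steel stop pin; starts at 1.35 to 1.75 (1.57 points to jig -x, right of the groove). Bar 34 mm wide, 8 thick, underside 60.5 mm above the bench, reaching 96 mm from the pivot. Stiff (about 1 N at the knob), stays where left. Passes 3 mm over a seated dowel, strikes one not in the groove.
- plate_knob (a point): Centre of the upright black finger knob on the plate's free end, 82 mm from the pivot: 15 mm thick, from 68 to 94 mm above the bench, this point at 81 mm. Its y axis points along the plate away from the pivot. To close, push the knob's outer right side in an arc about the pivot, first to jig +y, at the end to jig +x (clockwise from above).
- plate_pivot (a point): Upright pivot axis of the bush plate, at jig x = +45, y = -95 mm, right of the groove; steel post 20 mm thick, its screw head reaches 77 mm above the bench. The 8 mm steel stop pin stands at jig x = +66, y = -77 mm, top 70 mm above the bench. This point is at bench height + 64 mm; axes as the jig's.
- bench_dog: Bystander: loose beech bench dog, 29 mm round, 65 mm tall, standing on its head. Origin at the centre of its foot.
- pencil: Bystander: loose red carpenter's pencil, 195 mm long, 12 mm wide, lying flat. Origin at its middle underneath; it lies along its y axis.

How it is judged:
On the way, in this order (a step that is already met when the one before it is completed fails the run):
1. the dowel is rolling: it has turned about a quarter turn on the bed (angle between dowel_center's own z axis and vertical above 0.9 rad and angle between dowel_center's own x axis and vertical above 1.35 rad), for 0.03 s.
2. the dowel lies seated in the V-groove (height (world z) of dowel_center below 0.0392 m and y of dowel_center in the frame of home between -0.004 and 0.004 m and value of joint bush_plate above 1 rad), for 0.2 s.
3. the seated dowel's end is against the end stop (distance between dowel_center and home below 0.0035 m), for 0.1 s.
4. the bush plate is swung over the dowel against its stop pin (value of joint bush_plate below 0.05 rad), for 0.1 s.
At the end, for the whole second after the job is handed in: The dowel lies at rest in the V-groove with its far end within about 3 mm of the end stop (centre within 3.5 mm of its home point, in line within 0.03 rad), the bush plate is closed against its pin (within 0.05 rad) and nothing is touched by the robot (distance between dowel_center and home below 0.0035 m and angle between the x axis of dowel_center and the x axis of jig, either way round below 0.03 rad and value of joint bush_plate below 0.05 rad and linear speed of dowel below 0.01 m/s).
It fails at once if the dowel is lifted off the board (height (world z) of dowel_center above 0.054 m).
It fails at once if the dowel is shoved or gripped by its sides, with the fingertips at or below its middle, before it lies in the groove, in place of rolling it by its top (contact force between the fingers and dowel above 1 N and height (world z) of the grasp point below 0.064 m and height (world z) of dowel_center above 0.0415 m).
It fails at once if the dowel runs on past the groove (y of dowel_center in the frame of home below -0.018 m).
It fails at once if a bystander is disturbed (distance of any of bench_dog, pencil from where it was at the start of the episode above 0.02 m).
It fails at once if the dowel in the groove is gripped round its sides, or the knob is gripped between the fingers, in place of being pushed ((contact force between the fingers and dowel above 1 N and height (world z) of the grasp point below 0.056 m and x of the grasp point in the frame of dowel_center between -0.06 and 0.06 m) or (horizontal distance between the grasp point and plate_knob below 0.008 m and height (world z) of the grasp point below 0.107 m)).
It also fails if it takes over 72 s, if anything falls off the work surface, if the arm or the gripper's body presses on something with over 40 N, if the wrist force passes 120 N, or if a joint passes its speed limit or range.

## Working session

There is one attempt and no reset: what is moved stays moved. The work goes in short steps, each a Python script; the robot and the scene stay as the last script left them, time stands still between calls to the robot, and variables do not carry over. Pictures are saved under pics/ and viewed, and the job is handed in when it is done.

```bash
ls; mkdir -p pics
python3 - <<'E'
from station import arm, snapshot, camera_info
import cv2
for n in ("scene","top"):
    cv2.imwrite(f"pics/{n}0.png",snapshot(n)); c=camera_info(n); print(n,c)
print(arm.read_time(),arm.read_tool_pos(),arm.read_eef_rot(),arm.read_opening(),arm.read_ft_force())
E
```

```text
pics
scene {'fx': 431.85195634106793, 'fy': 431.85195634106793, 'cx': 310.7640109768069, 'cy': 203.93931225573735, 'dist_coeffs': array([0.02528108, 0.        , 0.        , 0.        , 0.        ]), 'R': array([[ 0.8754484 , -0.48296383,  0.01833122],
       [-0.34794733, -0.65612662, -0.66964955],
       [ 0.33544411,  0.57986532, -0.74245098]]), 't': array([-0.56861259,  0.10727355,  0.84949925])}
top {'fx': 440.58637782799707, 'fy': 440.58637782799707, 'cx': 316.4589447947939, 'cy': 207.6772967368846, 'dist_coeffs': array([-0.10697268,  0.        ,  0.        ,  0.        ,  0.        ]), 'R': array([[ 0.00633973, -0.99970592, -0.02340701],
       [-0.9808335 , -0.00165807, -0.1948407 ],
       [ 0.19474459,  0.02419362, -0.98055556]]), 't': array([-0.1961964 ,  0.53951145,  0.95409893])}
0.1 [0.25635715 0.59672152 0.30280027] [ 0.14163249  0.69277712 -0.14331704  0.69243073] 0.999481591421259 [-0.24383527 -0.47810365 -0.37677182]
```

View pics/scene0.png

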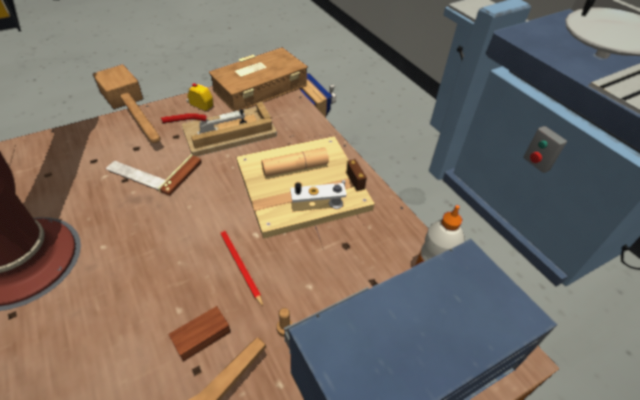

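View pics/top0.png

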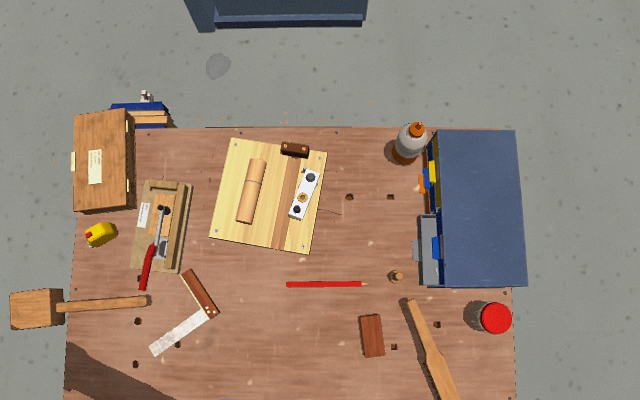

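Run:
```python
import cv2
im=cv2.imread("pics/top0.png"); c=im[100:340,300:560]; print(c.shape)
cv2.imwrite("pics/top0c.png",cv2.resize(im[120:320,260:520],None,fx=3,fy=3,interpolation=cv2.INTER_CUBIC))
```

```text
(240, 260, 3)
```

The scene view shows the jig at about (305,185) px, and the top view at about (268,195), with the dowel at about (251,190) and the plate at (304,195) pointing back to the robot. The pencil is at (327,284) and the bench dog at (396,276).

Run:
```python
import cv2
im=cv2.imread("pics/top0.png")
cv2.imwrite("pics/top0d.png",cv2.resize(im[130:262,200:340],None,fx=5,fy=4.5,interpolation=cv2.INTER_CUBIC)[:594])
im=cv2.imread("pics/scene0.png")
cv2.imwrite("pics/scene0d.png",cv2.resize(im[125:240,225:385],None,fx=5,fy=5,interpolation=cv2.INTER_CUBIC))
```

```text
(no output)
```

View pics/top0d.png

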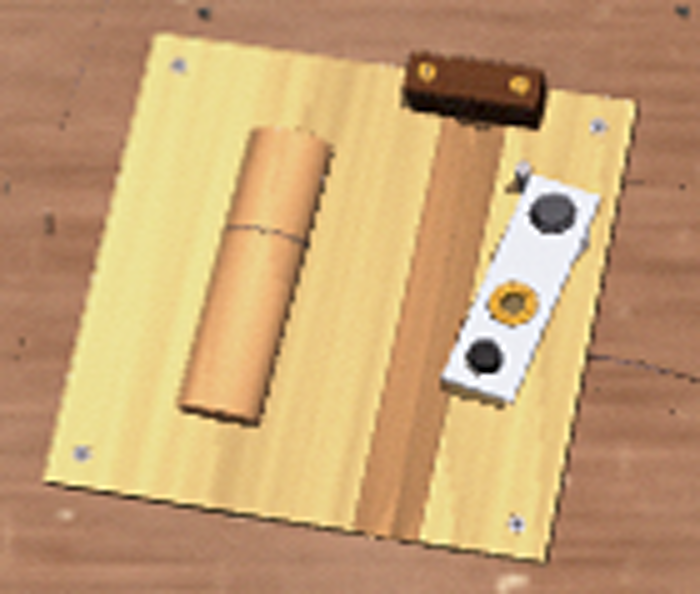

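View pics/scene0d.png

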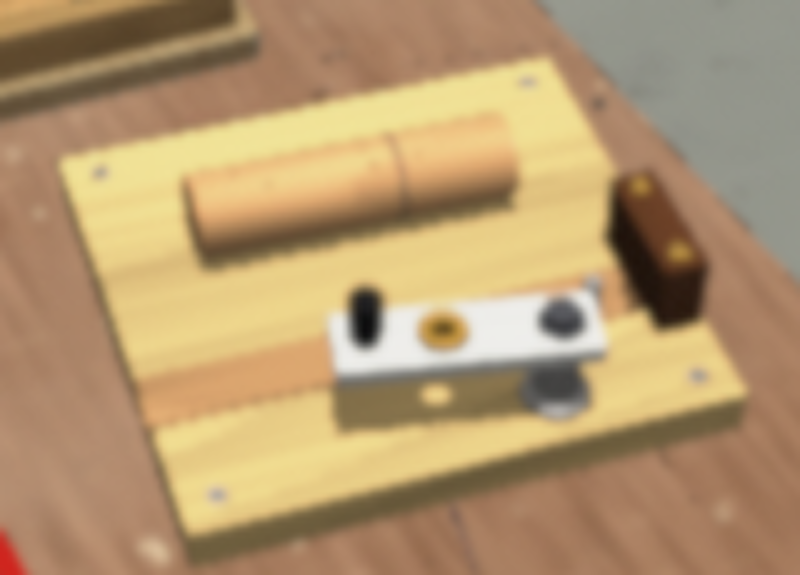

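```bash
cat > h.py <<'E'
import numpy as np, cv2
from station import camera_info
def proj(n,P):
    c=camera_info(n);K=np.array([[c['fx'],0,c['cx']],[0,c['fy'],c['cy']],[0,0,1]])
    return cv2.projectPoints(np.asarray(P,float).reshape(-1,3),cv2.Rodrigues(c['R'])[0],c['t'],K,c['dist_coeffs'])[0][:,0]
def pix2w(n,uv,z):
    c=camera_info(n);K=np.array([[c['fx'],0,c['cx']],[0,c['fy'],c['cy']],[0,0,1]])
    p=cv2.undistortPoints(np.asarray(uv,float).reshape(-1,1,2),K,c['dist_coeffs'])[:,0]
    d=np.c_[p,np.ones(len(p))]@c['R']; o=-c['R'].T@c['t']
    return o+d*((z-o[2])/d[:,2])[:,None]
def T(p,q):
    x,y,a=p;q=np.asarray(q,float).reshape(-1,3);c,s=np.cos(a),np.sin(a)
    return np.c_[x+c*q[:,0]-s*q[:,1],y+s*q[:,0]+c*q[:,1],q[:,2]]
E
cat > fit.py <<'E'
from h import *
from scipy.optimize import least_squares
tc=lambda a:np.array(a)/[5,4.5]+[199.6,129.6]
sc=lambda a:np.array(a)/5+[224.6,124.6]
C=[[.125,.12,.024],[.125,-.12,.024],[-.125,-.12,.024],[-.125,.12,.024]]
mt=tc([[157,36],[636,100],[546,560],[45,484]]);ms=sc([[550,58],[747,392],[190,535],[62,158]])
for w in ((1,0),(0,1),(1,1)):
    f=lambda p:np.r_[w[0]*(proj('top',T(p,C))-mt).ravel(),w[1]*(proj('scene',T(p,C))-ms).ravel()]
    r=least_squares(f,[.6,.05,0]);print(w,r.x.round(4),r.fun.round(1))
jig=r.x
th=np.linspace(0,2*np.pi,60)
cyl=np.array([[x,.02*np.cos(a),.044+.02*np.sin(a)] for x in(-.075,.075) for a in th])
dt=tc([[250,130],[330,145],[262,424],[180,408]]); ds=sc([[187,178],[500,115],[515,195],[205,265]])
def g(p,w=(1,1)):
    o=[]
    for n,m,k in(('top',dt,w[0]),('scene',ds,w[1])):
        P=proj(n,T(p,cyl))
        for i in range(4):
            e=m[(i+1)%4]-m[i];nn=np.array([e[1],-e[0]])/np.linalg.norm(e)
            # signed outward
            if nn@(m.mean(0)-m[i])>0: nn=-nn
            o.append(k*((P@nn).max()-(nn@m[i])))
            if (i in(0,2) and n=='scene') or (i in(1,3) and n=='top'):
              # long edges: tilt through two hull points
              pass
    # direction of axis
    for n,m,k,(a,b) in(('top',dt,w[0],(0,2)),('scene',ds,w[1],(1,0))):
        pa=proj(n,T(p,[[-.075,0,.044],[.075,0,.044]]));v=pa[1]-pa[0]
        if n=='top': e=(m[0]+m[1]-m[2]-m[3])/2
        else: e=(m[1]+m[2]-m[0]-m[3])/2
        o.append(k*(v[0]*e[1]-v[1]*e[0])/np.linalg.norm(e))
    return np.array(o)
for w in ((1,0),(0,1),(1,1)):
    r=least_squares(lambda p:g(p,w),[jig[0],jig[1]+.05,jig[2]]);print(w,r.x.round(4),g(r.x,w).round(1))
    d=r.x
c,s=np.cos(jig[2]),np.sin(jig[2])
inj=lambda q:np.array([[c,s],[-s,c]])@(np.asarray(q)[:2]-jig[:2])
print('dowel in jig',inj(d),d[2]-jig[2])
print('pivot',inj(pix2w('top',tc([[553,212]]),.077)[0]),inj(pix2w('scene',sc([[562,310]]),.077)[0]))
k=[pix2w('top',tc([[485,350]]),.094)[0],pix2w('scene',sc([[366,295]]),.094)[0]]
for q in k: print('knob',q,inj(q),np.arctan2(*(inj(q)-[.045,-.095])))
print(*[pix2w('top',[p],0)[0] for p in([396,276],[286,284],[367,284])])
E
python3 fit.py
```

```text
(1, 0) [ 0.5787 -0.0794 -0.1633] [-0.6 -0.5  0.3  0.   0.5  0.5 -0.2 -0.  -0.  -0.  -0.  -0.  -0.  -0.
 -0.   0. ]
(0, 1) [ 0.582  -0.082  -0.1728] [ 0.  -0.   0.  -0.   0.  -0.   0.  -0.   0.1 -0.5  0.7  0.2 -0.3 -0.
 -0.5 -0.1]
(1, 1) [ 0.5805 -0.0806 -0.1674] [ 0.1 -1.4  1.  -0.4  0.7 -0.1  0.2 -1.  -1.  -0.7 -0.  -0.2 -0.9 -0.
 -1.5  0. ]
(1, 0) [ 0.5804 -0.0404 -0.1804] [ 1.6  0.4  1.5  0.4  0.   0.  -0.   0.  -0.  -0. ]
(0, 1) [ 0.5826 -0.0442 -0.1848] [ 0.   0.   0.  -0.   0.7  2.1  0.3  2.1 -0.  -0.3]
(1, 1) [ 0.5817 -0.042  -0.1827] [ 2.3  1.   0.8 -0.1  1.3  1.4 -0.3  2.7 -0.1 -0.2]
dowel in jig [-0.00523897  0.03830432] -0.01534623550893302
pivot [ 0.04189883 -0.09379877] [ 0.04471987 -0.09659381]
knob [ 0.53230444 -0.15169969  0.094     ] [-0.03570282 -0.0781015 ] -1.3643867824754072
knob [ 0.53338548 -0.15285445  0.094     ] [-0.03444452 -0.07906004] -1.372782952424389
[ 0.3883474  -0.37922801  0.        ] [ 0.36891034 -0.12290696  0.        ] [ 0.36983957 -0.31133623  0.        ]
```

```bash
cat >> h.py <<'E'
from scipy.spatial.transform import Rotation as Ro
jig=np.array([.5805,-.0806,-.1674])
def quat(yaw,sgn=1):
    c,s=np.cos(yaw),np.sin(yaw)
    y=np.array([-s,c,0])*sgn;x=np.array([0,0,-1.])
    return Ro.from_matrix(np.c_[x,y,np.cross(x,y)]).as_quat()
def W(x,y,z): return T(jig,[[x,y,z]])[0]   # jig -> world
def J(p):
    c,s=np.cos(jig[2]),np.sin(jig[2]);d=np.asarray(p)[:2]-jig[:2]
    return np.array([c*d[0]+s*d[1],-s*d[0]+c*d[1],p[2]])
E
python3 - <<'E'
from h import *
from station import arm
print(Ro.from_quat(arm.read_eef_rot()).as_matrix().round(2))
for s in(1,-1):
    for p in [(-.005,.05,.2),(-.12,-.045,.12),(-.035,-.1,.16),(.04,-.01,.16)]: print(s,p,np.round(arm.ik(W(*p),quat(jig[2],s)),2))
E
```

```text
[[-0.    0.39  0.92]
 [-0.    0.92 -0.39]
 [-1.   -0.    0.  ]]
1 (-0.005, 0.05, 0.2) [ 0.02  0.63 -0.    1.74  0.    0.77  1.42]
1 (-0.12, -0.045, 0.12) [ 0.22  0.64 -0.06  2.12  0.09  0.39  1.49]
1 (-0.035, -0.1, 0.16) [ 0.25  0.65  0.04  1.85 -0.04  0.64  1.72]
1 (0.04, -0.01, 0.16) [ 0.14  0.74 -0.03  1.65  0.03  0.76  1.5 ]
-1 (-0.005, 0.05, 0.2) [-0.41  0.73  0.72  1.75 -0.61  0.89 -1.16]
-1 (-0.12, -0.045, 0.12) [-0.04  0.66  0.33  2.13 -0.5   0.43 -1.05]
-1 (-0.035, -0.1, 0.16) [-0.08  0.73  0.58  1.86 -0.58  0.73 -0.91]
-1 (0.04, -0.01, 0.16) [-0.28  0.85  0.72  1.66 -0.68  0.9  -1.02]
```

Run:
```python
from h import *
from station import arm,snapshot
q=quat(jig[2])
arm.move_gripper(0.0,20)
print(arm.read_opening(),arm.read_time())
arm.movep(W(-.005,.048,.064+.073+.06),q); print(arm.read_time())
f0=np.array(arm.read_ft_force())
arm.line_to(W(-.005,.048,.064+.073+.010),.1)
arm.pause(.1); f0=np.array(arm.read_ft_force());print(f0,J(arm.read_tool_pos()))
z=.147
while z>.130:
    z-=.001; arm.line_to(W(-.005,.048,z),.02); f=np.array(arm.read_ft_force())-f0
    print(round(z,4),f.round(2),arm.read_tool_pos()[2].round(4))
    if f[2]>1.5: break
cv2.imwrite("pics/s1.png",snapshot("scene"));cv2.imwrite("pics/t1.png",snapshot("top"));print(arm.read_time())
```

```text
-0.0009824115252218318 0.8667
3.4083
[-0.70746287 -0.22271381 -0.40276911] [-0.00440037  0.04811184  0.14780164]
0.146 [0.65 0.35 0.32] 0.1464
0.145 [2.6  0.1  0.53] 0.145
0.144 [-0.02  0.67  0.59] 0.1439
0.143 [1.24 0.59 0.91] 0.1429
0.142 [ 1.27 -1.    0.94] 0.1419
0.141 [-0.01  0.25  0.72] 0.1409
0.14 [0.76 1.22 0.06] 0.1399
0.139 [0.38 0.47 0.1 ] 0.1389
0.138 [1.25 0.27 0.32] 0.1379
0.137 [ 0.95  0.27 -0.02] 0.1369
0.136 [0.63 0.21 4.29] 0.1364
7.0083
```

Run:
```python
import cv2
a=cv2.resize(cv2.imread("pics/t1.png")[110:290,180:380],None,fx=4,fy=3.3,interpolation=cv2.INTER_CUBIC)
b=cv2.resize(cv2.imread("pics/s1.png")[100:245,215:395],None,fx=4.4,fy=4,interpolation=cv2.INTER_CUBIC)
cv2.imwrite("pics/t1c.png",a);cv2.imwrite("pics/s1c.png",b)
```

```text
(no output)
```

View pics/t1c.png

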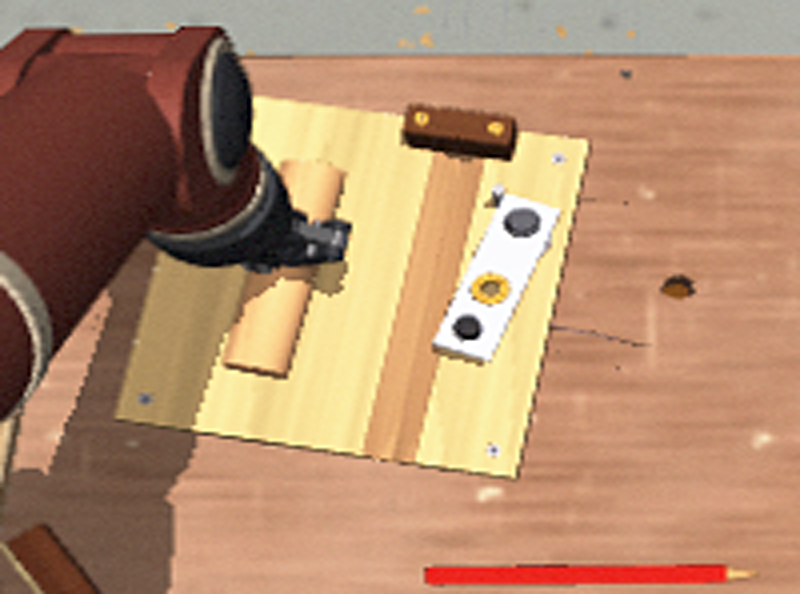

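View pics/s1c.png

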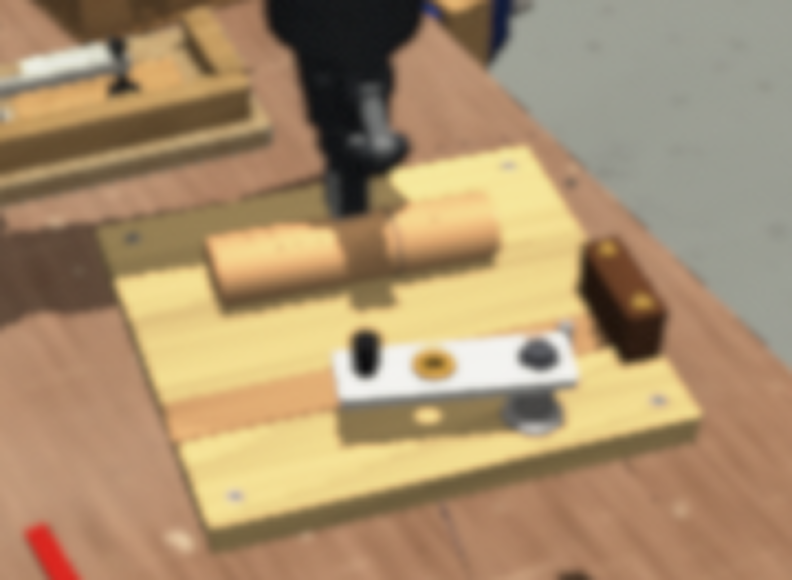

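The fingertips touch the dowel's top at about (345,215) in the scene crop, and both its ends stay visible. Now the first roll stroke.

```bash
cat > stroke.py <<'E'
import sys
from h import *
from station import arm,snapshot
def stroke(x,y0,y1,z=.1358,n=5,v=.04):
    p=J(arm.read_tool_pos())
    if abs(p[1]-y0)>.003:
        arm.line_to(W(p[0],p[1],.150),.1);arm.line_to(W(x,y0,.150),.15);arm.line_to(W(x,y0,z),.04)
    F=[]
    for y in np.linspace(y0,y1,n+1)[1:]:
        arm.line_to(W(x,y,z),v);F.append(np.array(arm.read_ft_force()).round(1).tolist())
    print(F)
def look(k):
    a=cv2.resize(snapshot("top")[110:290,180:380],None,fx=4,fy=3.3,interpolation=cv2.INTER_CUBIC)
    b=cv2.resize(snapshot("scene")[100:245,215:395],None,fx=4.4,fy=4,interpolation=cv2.INTER_CUBIC)
    cv2.imwrite(f"pics/t{k}.png",a);cv2.imwrite(f"pics/s{k}.png",b)
    c=np.vstack([cv2.resize(a,(400,297)),cv2.resize(b,(400,290))]);cv2.imwrite(f"pics/b{k}.png",c)
    print(arm.read_time())
E
python3 - <<'E'
from stroke import *
stroke(-.005,.048,.020); p=J(arm.read_tool_pos())
arm.line_to(W(p[0],p[1],.150),.1)
look(2)
E
```

```text
[[-1.8, -0.3, 6.9], [-2.8, 0.9, 8.2], [-2.5, 0.3, 8.1], [-3.1, 0.6, 8.6], [-2.7, 0.3, 8.2]]
8.8583
```

View pics/t2.png

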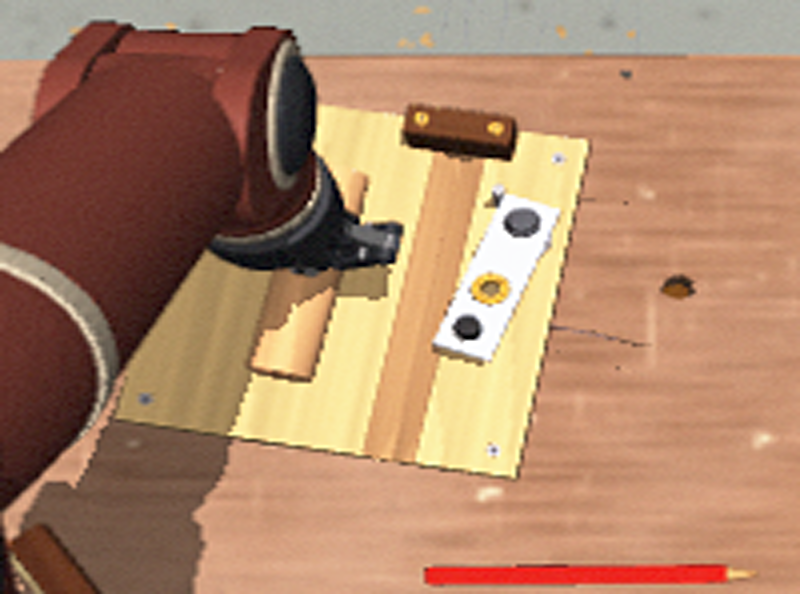

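View pics/s2.png

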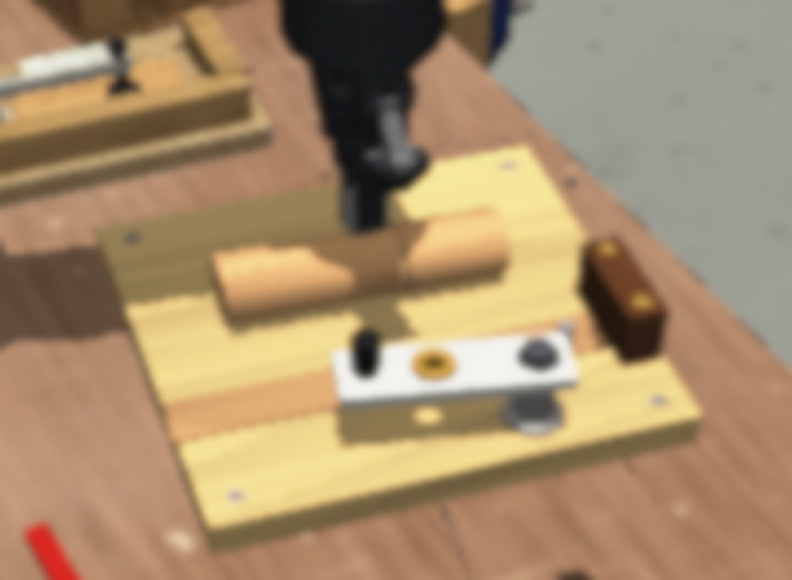

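Stroke 1 rolled the dowel about 14 mm without visible twist: its near right corner moved from (288,377) to (314,380). Two more strokes.

Run:
```python
from stroke import *
stroke(-.005,.035,.005,n=3)
p=J(arm.read_tool_pos());arm.line_to(W(p[0],p[1],.150),.1);look(3)
stroke(-.005,.020,-.008,n=3)
p=J(arm.read_tool_pos());arm.line_to(W(p[0],p[1],.150),.1);look(4)
```

```text
[[-3.0, 0.9, 9.1], [-2.7, 1.4, 8.9], [-3.3, -0.3, 9.2]]
11.4667
[[-2.3, -1.3, 8.8], [-4.0, 0.5, 10.3], [-3.0, 1.1, 9.5]]
14.025
```

View pics/b3.png

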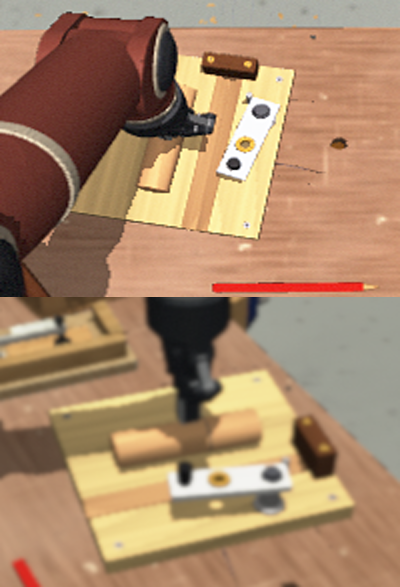

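View pics/t4.png

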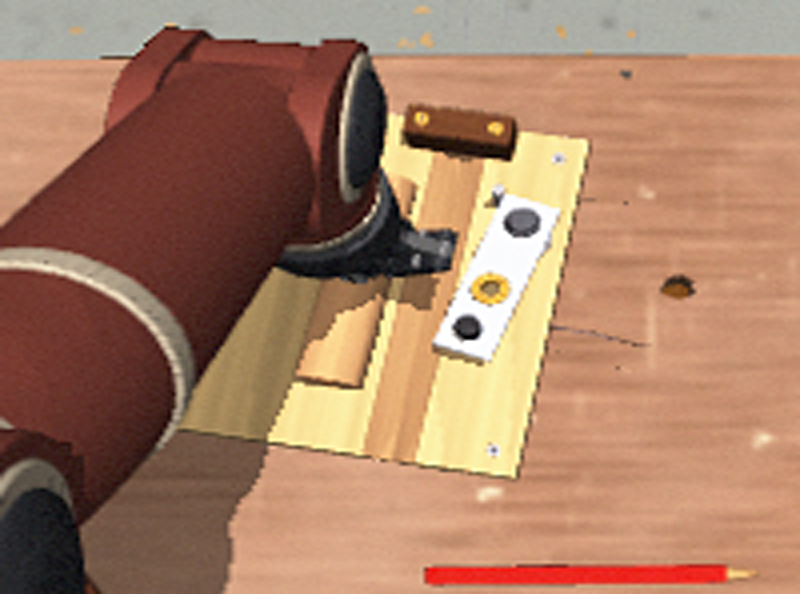

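View pics/s4.png

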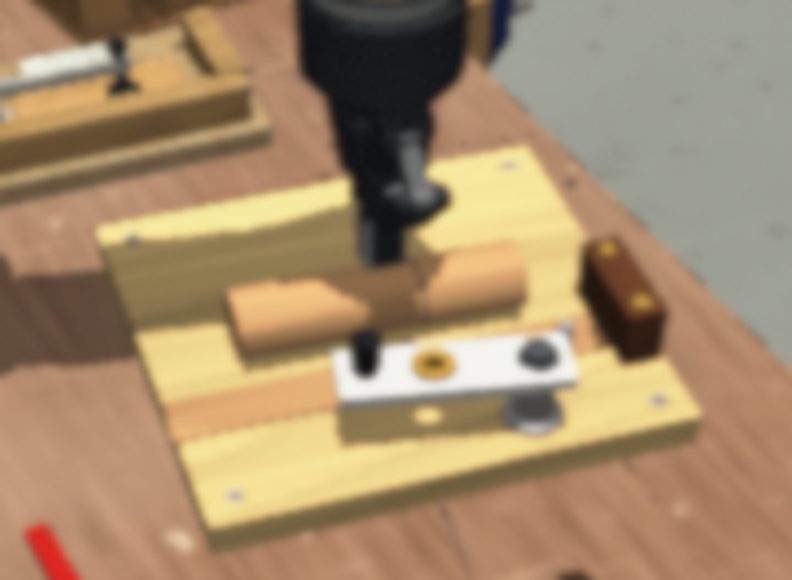

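After three strokes the dowel's near right corner is at (362,386), about 42 mm along, and it is still parallel to the groove. Next comes one more stroke, then the seating stroke.

Run:
```python
from stroke import *
stroke(-.005,.007,-.017,n=3)
p=J(arm.read_tool_pos());arm.line_to(W(p[0],p[1],.150),.1);look(5)
```

```text
[[-1.5, 0.8, 8.4], [-2.9, 0.8, 8.0], [-2.0, 0.2, 9.7]]
16.4833
```

View pics/t5.png

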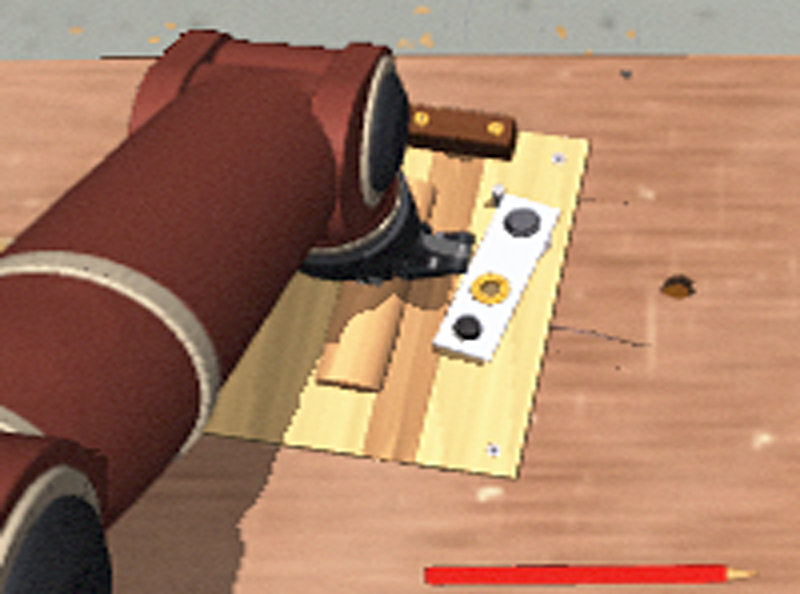

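Run:
```python
from stroke import *
x=-.005;z=.1358
arm.line_to(W(x,-.004,.150),.1);arm.line_to(W(x,-.004,z),.04)
for y in np.arange(-.016,-.0471,-.004):
    arm.line_to(W(x,y,z),.03);f=arm.read_ft_force();print(round(y,3),np.round(f,1))
    if f[2]<2 and y<-.02: break
arm.pause(.3)
p=J(arm.read_tool_pos());arm.line_to(W(p[0],p[1],.150),.1);look(6)
```

```text
-0.016 [-2.   0.7  8.5]
-0.02 [-3.2 -0.1  9. ]
-0.024 [-4.3  0.4 10.3]
-0.028 [-2.2  0.9  9.8]
-0.032 [-3.  -0.   9.2]
-0.036 [-2.1 -0.3  7.1]
-0.04 [ 0.8 -0.2 -0.9]
20.225
```

View pics/t6.png

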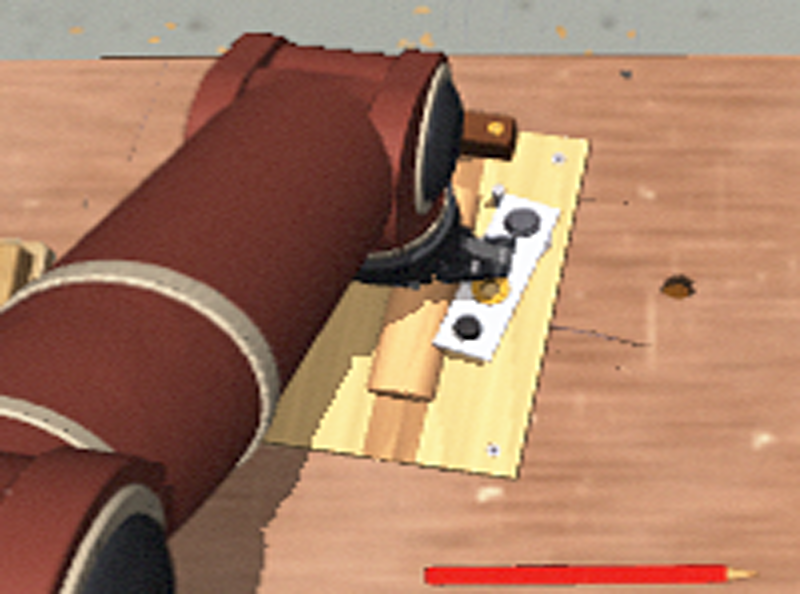

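View pics/s6.png

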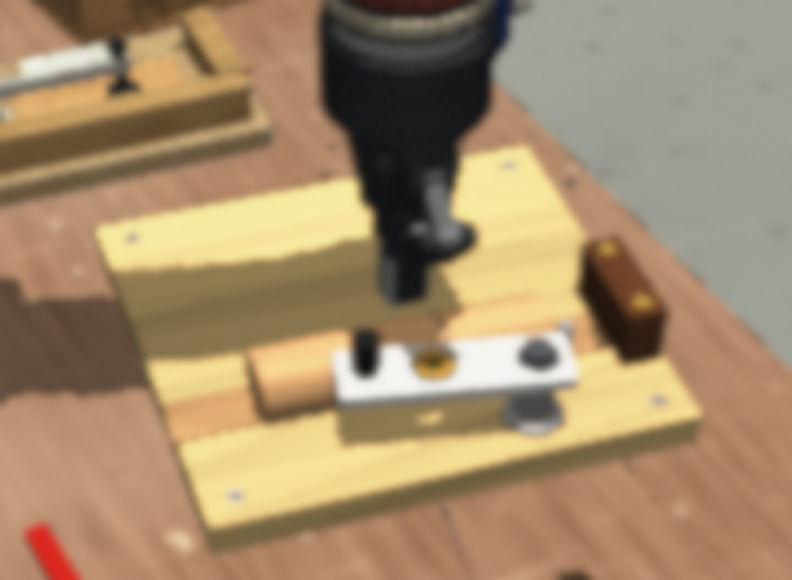

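The dowel is seated: in the top crop it lies over the groove with its near end at (402,395), and the contact force has gone. Now I push it along the groove from its near end.

Run:
```python
from stroke import *
y=-.043;z=.115
p=J(arm.read_tool_pos());arm.line_to(W(p[0],p[1],.165),.15)
arm.line_to(W(-.125,y,.165),.2);arm.line_to(W(-.125,y,z),.12);arm.pause(.2)
f0=np.array(arm.read_ft_force());u=np.array([np.cos(jig[2]),np.sin(jig[2])])
x=-.125;pk=0
while x<-.050:
    x+=.004 if x<-.072 else .001
    arm.line_to(W(x,y,z),.03);f=np.array(arm.read_ft_force())-f0;a=-f[:2]@u
    print(round(x,4),round(J(arm.read_tool_pos())[0],4),a.round(1),f.round(1))
    if a>5: break
look(7)
```

```text
-0.121 -0.1205 -1.0 [ 1.  -0.1 -0.2]
-0.117 -0.1167 -0.3 [ 0.  -1.4 -0.3]
-0.113 -0.1127 -0.3 [ 0.3  0.3 -1. ]
-0.109 -0.1087 -0.1 [-0.  -0.8 -0.3]
-0.105 -0.1047 -1.0 [ 1.  -0.6 -0.4]
-0.101 -0.1007 -1.2 [ 1.2 -0.4 -0.6]
-0.097 -0.0967 -1.8 [ 1.7 -0.4 -0.4]
-0.093 -0.0928 -0.9 [ 1.1  1.1 -0.2]
-0.089 -0.0887 -1.5 [ 1.5 -0.4 -0.6]
-0.085 -0.0846 -0.4 [ 0.3 -0.6 -1.2]
-0.081 -0.0805 -0.0 [-0.1 -0.4 -1.8]
-0.077 -0.0766 -0.6 [ 0.6 -0.2 -1.3]
-0.073 -0.0726 -1.0 [ 0.9 -0.6 -0.4]
-0.069 -0.0686 -1.5 [ 1.4 -0.6 -0.5]
-0.068 -0.0679 0.3 [-0.3 -0.1 -0.8]
-0.067 -0.0671 0.2 [-0.3 -0.3 -0.4]
-0.066 -0.0659 0.5 [-0.6 -0.5 -0.8]
-0.065 -0.0648 -0.9 [ 0.8 -0.4 -0.6]
-0.064 -0.0638 0.0 [-0.2 -0.9 -0.6]
-0.063 -0.0629 -0.5 [ 0.4 -0.5 -0.3]
-0.062 -0.0619 0.4 [-0.5 -0.5 -0.8]
-0.061 -0.0616 2.0 [-2.  -0.1  0.5]
-0.06 -0.0614 4.3 [-4.3  0.9  1.4]
-0.059 -0.0612 6.2 [-6.1  0.8  3.3]
28.5583
```

View pics/t7.png

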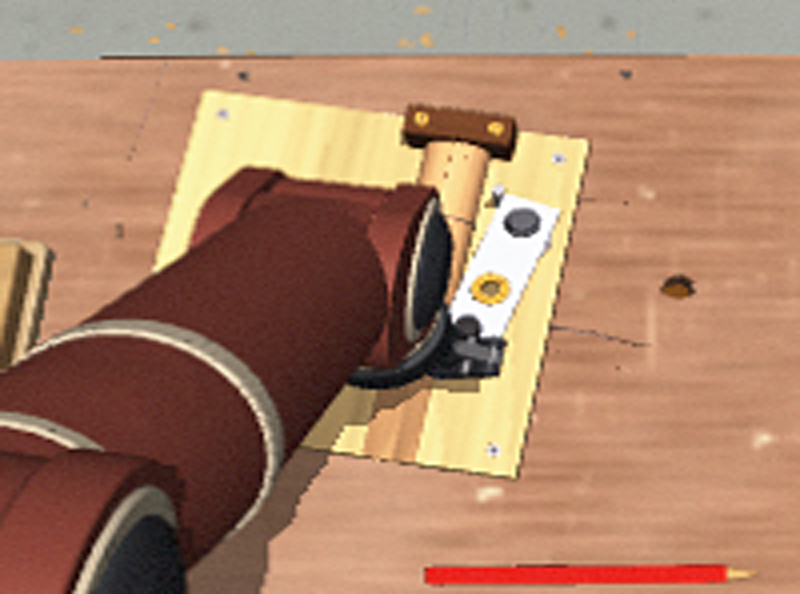

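View pics/s7.png

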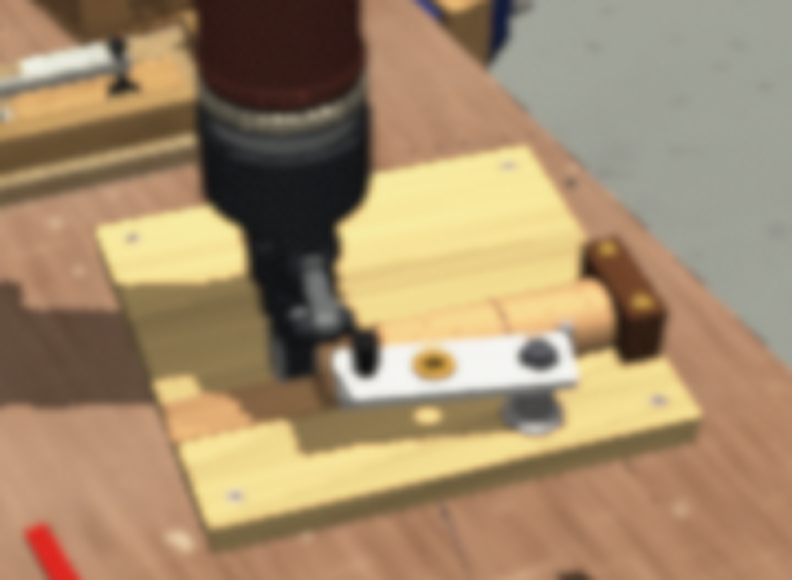

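The dowel's far end is at the stop, (455,145) in the top crop, and the force rose at the predicted tool x of -0.061. Next is the knob.

```bash
cat > knob.py <<'E'
from stroke import *
def pose(phi,d,z,r=.082):
    m=np.array([np.cos(phi),np.sin(phi)])
    k=np.array([.045,-.095])+r*np.array([-np.sin(phi),np.cos(phi)])-d*m
    return W(*k,z),quat(jig[2]+phi-np.pi/2)
E
python3 - <<'E'
from knob import *
for ph in np.arange(1.37,-.01,-.1): 
    j=arm.ik(*pose(ph,.022,.146)); print(round(ph,2),None if j is None else np.round(j,2))
p=J(arm.read_tool_pos());arm.line_to(W(-.10,p[1],.115),.1);arm.line_to(W(-.10,p[1],.185),.15)
look(8)
arm.movep(*pose(1.37,.036,.185));arm.line_to(pose(1.37,.036,.146)[0],.1);arm.pause(.2)
print(arm.read_ft_force());look(9)
E
```

```text
1.37 [ 0.27  0.67  0.02  1.87 -0.02  0.6   1.5 ]
1.27 [ 0.23  0.67  0.05  1.88 -0.06  0.6   1.42]
1.17 [ 0.19  0.67  0.08  1.88 -0.09  0.6   1.34]
1.07 [ 0.16  0.67  0.12  1.88 -0.13  0.6   1.26]
0.97 [ 0.12  0.68  0.15  1.87 -0.16  0.6   1.18]
0.87 [ 0.09  0.68  0.18  1.87 -0.2   0.61  1.1 ]
0.77 [ 0.05  0.69  0.22  1.86 -0.24  0.62  1.02]
0.67 [ 0.02  0.7   0.25  1.85 -0.27  0.63  0.93]
0.57 [-0.01  0.71  0.28  1.83 -0.3   0.65  0.85]
0.47 [-0.04  0.72  0.32  1.82 -0.34  0.66  0.77]
0.37 [-0.07  0.73  0.35  1.8  -0.37  0.68  0.69]
0.27 [-0.09  0.74  0.38  1.78 -0.4   0.7   0.61]
0.17 [-0.12  0.75  0.41  1.76 -0.43  0.72  0.53]
0.07 [-0.14  0.77  0.44  1.73 -0.46  0.74  0.44]
29.8333
[-0.26391849  0.12499323 -0.02369998]
31.1333
```

View pics/b8.png

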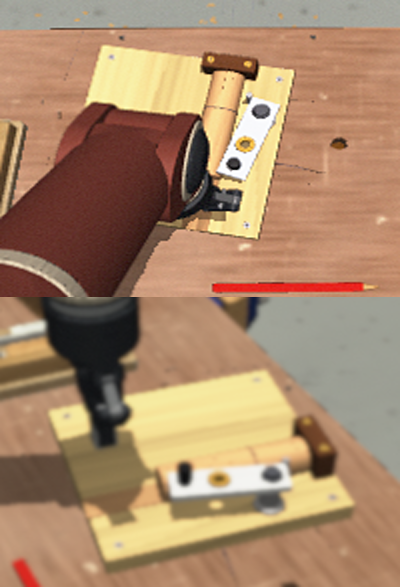

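View pics/s9.png

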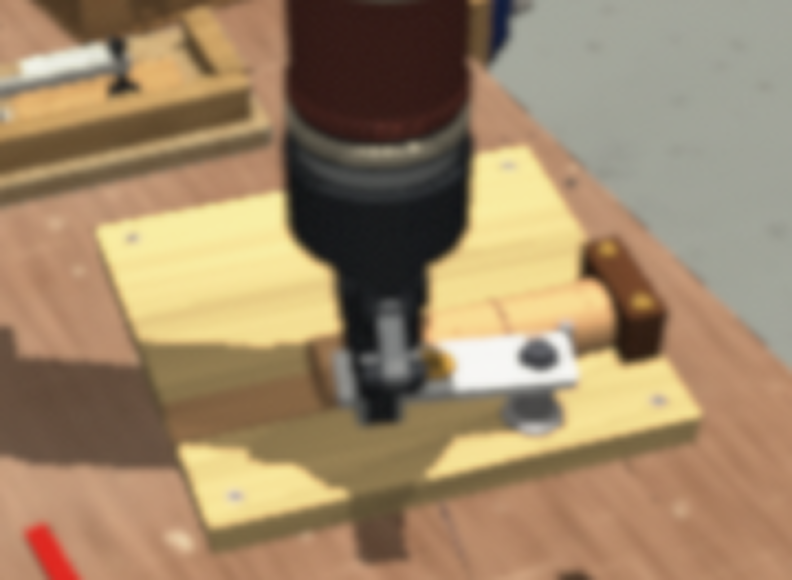

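The dowel is butted in the groove at (310,450) in the lower view, and the fingertips now stand on the right of the knob. I push through the arc.

Run:
```python
from knob import *
arm.line_to(pose(1.37,.024,.146)[0],.06)
for ph in list(np.arange(1.3,.25,-.09)):
    P,q=pose(ph,.022,.146);arm.line_to(P,.06,ori=q)
    a=jig[2];m=np.array([np.cos(ph+a),np.sin(ph+a)])
    f=np.array(arm.read_ft_force());print(round(ph,2),f.round(1),(-f[:2]@m).round(1))
    if np.linalg.norm(f)>15: break
look(10)
```

```text
1.3 [0.1 0.8 0.2] -0.7
1.21 [-0.1 -0.2 -0.2] 0.2
1.12 [ 0.1  0.1 -1.3] -0.1
1.03 [-1.2  0.2  0.7] 0.6
0.94 [0.1 0.7 0.2] -0.6
0.85 [-0.   0.4  0.7] -0.2
0.76 [ 0.9 -0.3 -0.3] -0.6
0.67 [0.1 0.1 0.2] -0.1
0.58 [-0.9  0.8  0.1] 0.5
0.49 [-0.7  0.4 -0.5] 0.6
0.4 [ 0.1 -0.2 -0.9] -0.0
0.31 [-0.2  0.1  0. ] 0.2
34.8917
```

View pics/t10.png

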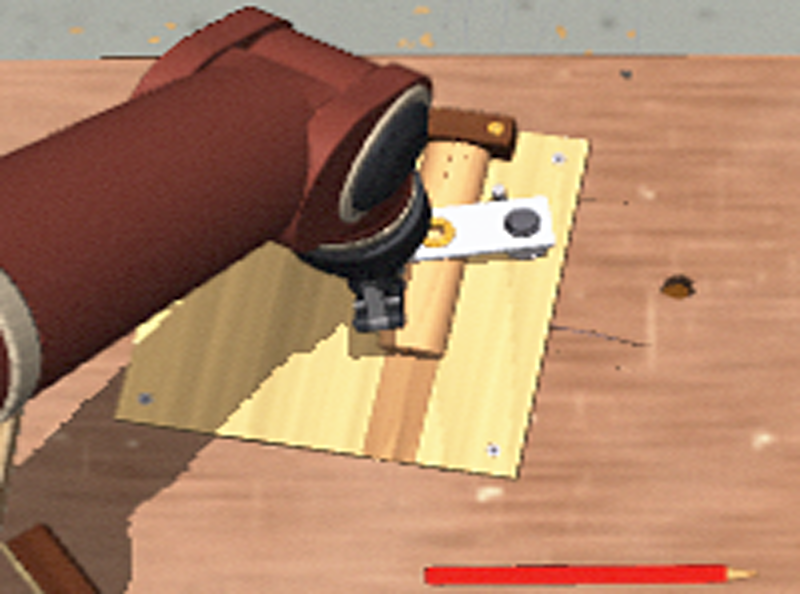

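View pics/s10.png

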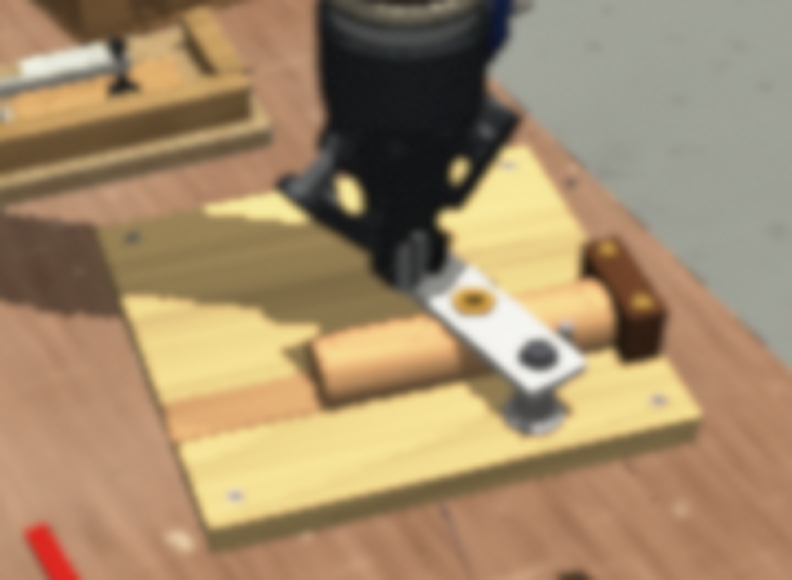

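The plate is following the fingers and lies over the dowel, with its centre near (470,230), a little short of the pin. I finish the swing with force checks.

Run:
```python
from knob import *
ph=.31;n=0
while ph>-.14:
    ph-=.05 if ph>.12 else .015
    P,q=pose(ph,.022,.146);arm.line_to(P,.04,ori=q)
    a=jig[2];m=np.array([np.cos(ph+a),np.sin(ph+a)])
    f=np.array(arm.read_ft_force());s=-f[:2]@m;print(round(ph,3),f.round(1),s.round(1))
    if s>6: break
arm.pause(.3);print(arm.read_ft_force());look(11)
P,q=pose(ph,.06,.146);arm.line_to(P,.08)
P,q=pose(ph,.06,.25);arm.line_to(P,.15);
p=arm.read_tool_pos();arm.line_to(np.array(p)+[-.08,.15,.03],.2)
look(12)
```

```text
0.26 [-0.8 -1.4 -0.2] 1.0
0.21 [ 0.5  0.  -0.2] -0.5
0.16 [-0.5 -1.3 -0.3] 0.5
0.11 [0.3 0.2 0.1] -0.3
0.095 [-1.3 -0.1  0.3] 1.3
0.08 [-0.3  0.1 -0.7] 0.3
0.065 [-1.   0.1 -0.5] 1.1
0.05 [-0.1 -0.2 -0.5] 0.1
0.035 [-0.9  0.7 -0.1] 1.0
0.02 [ 0.1 -0.5 -0.2] -0.2
0.005 [-0.1  0.5 -0.1] 0.2
-0.01 [-2.3  0.2  1.2] 2.3
-0.025 [-4.4  0.7  3.4] 4.5
-0.04 [-7.1  0.6  5.5] 7.1
[-7.46954777  1.20279481  3.81474828]
38.825
41.4083
```

View pics/t12.png

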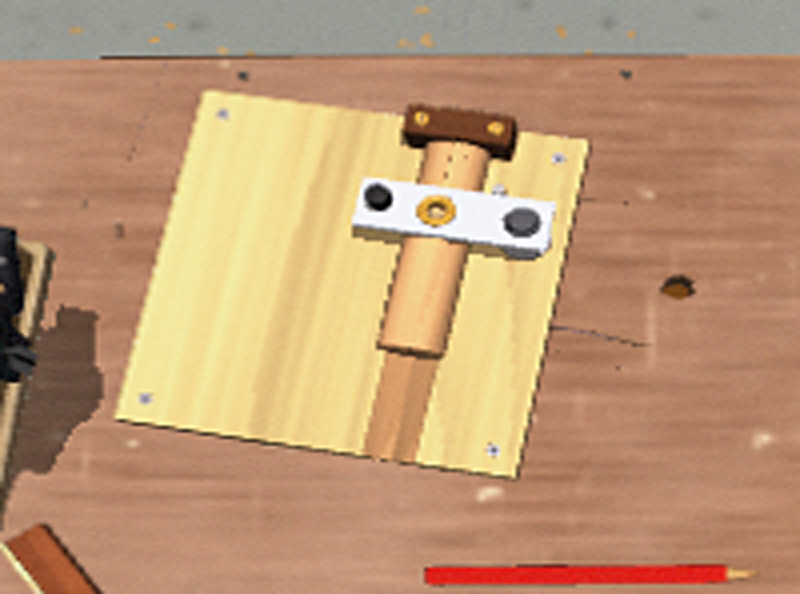

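View pics/s12.png

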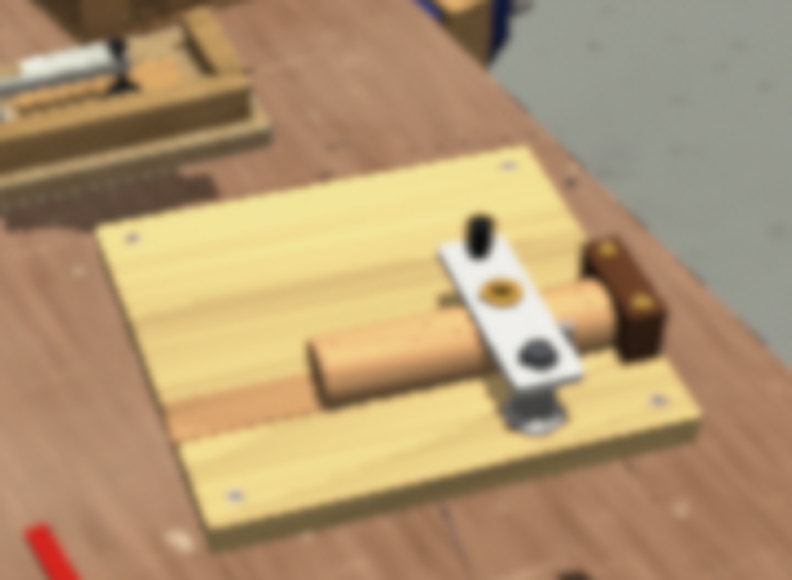

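The plate now lies straight across at (455,215), touching the pin. The dowel is still butted and the arm is clear. One numeric check, then I hand in.

Run:
```python
from h import *
from station import ticket,arm
f=lambda u,v:[u/4+179.6,v/3.3+109.6]
k=J(pix2w('top',[f(378,195)],.094)[0]);p=J(pix2w('top',[f(522,221)],.077)[0])
print(k,p,np.arctan2(-(k-p)[0],(k-p)[1]),'near end',J(pix2w('top',[f(411,350)],.040)[0]),arm.read_ft_force())
ticket.finish_job();print(arm.read_time())
```

```text
[ 0.0423407 -0.0125968  0.094    ] [ 0.04221428 -0.09354967  0.077     ] -0.0015616277146001958 near end [-0.05036706 -0.0436924   0.04      ] [-0.11216357 -0.29515002  0.55882068]
the job is handed in; nothing more can be done
the job is handed in; nothing more can be done
```

The jig is loaded and I handed the job in at about 41 s on the robot's clock; no verdict was reported.

- **Rolling:** Five slow strokes along the top of the dowel, with the closed fingertips pressing at 8–10 N, rolled it about 83 mm across the bed. It dropped into the V-groove, and the contact force vanished as it seated.
- **Pushing to the stop:** I pushed its near end along the groove. The force rose to about 6 N within 1 mm of where the end stop should be.
- **Closing the plate:** I pushed the knob round its arc. The plate met its stop pin at about 0 rad, and I pressed it there with about 7 N before backing off.

**Last checks (camera):**
- The plate angle read about -0.002 rad.
- The dowel's near end was at jig x = -50.4 mm (nominal -50) and y = -43.7 mm (nominal -45). Both are within the calibration error of about 2 mm.
- The arm was clear, with no force beyond sensor noise.
- The pencil had not moved. I did not measure the bench dog again, but the arm never went near it.

No check failed. The two cameras disagreed by about 3 mm and 0.01 rad on the jig pose, and I used their average.

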